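Hang the rinsed bottle on the drying peg

ROBOT

A 6-joint arm with a two-finger parallel gripper is mounted at the origin on the work surface. World frame = base frame: x ahead of the robot, y to its left, z up, the work surface at z = 0. Lengths are in mm, angles in rad, forces in N, time in s.
With the tool pointing down it reaches from about 350 to 875 mm from the base axis. Payload 4.2 kg.
Tool frame: the origin (TCP) lies midway between the tips of the shut fingers; the grasp point (between the pads) lies 19 mm behind it (arm.grip_point_offset is the distance from the TCP to the grasp point, in mm); z points along the fingers, x is the direction in which the jaws open and shut, and the axes are right-handed (so a half turn about z gives the same grasp; the last joint's range is limited). The gripper opens to 85 mm and grips with 20 to 120 N. Pads are 22 mm wide; open, the fingers measure 114 mm over their backs; the gripper's body (76 mm by 85 mm) begins 54 mm behind the grasp point. The pads swing forward as they close: fully open they stand 13 mm farther back than shut.
Start: joints at [1.444, 0.385, 0.008, 0, -1.194, -0.259], TCP at [235.155, 579.052, 231.312] pointing down, gripper open.
Joint ranges: [-3.14, 3.14], [-1.21, 2.06], [-1.07, 1.41], [-3.16, 2.05], [-2.99, -0.16], [-3.1, 3.1]. Speed limits (rad/s): [2.79, 2.79, 3.14, 3.14, 3.14, 3.14].

INTERFACE

Orientations are given as a unit quaternion [x, y, z, w].
In Python, from bench import arm gives the robot as it stands.
- The arm moves only by the tool move_arm, never from a script. Its argument "targets" is a list of rows, each a list of 7 numbers: the shift along the tool's x, y, z in cm, then the turn, a rotation vector about the tool's x, y, z in degrees, then the closure in counts, from 0 (fully open) to 255 (shut). In form: [[x, y, z, wx, wy, wz, grip], ...]. A call has 1 to 20 rows; each row is the pose to reach, as a shift and turn from the pose commanded when the call began, along the tool's axes at that moment; what a row does not reach only later rows make up. A row lasts 1/8 s, in which the tool goes at most 62.5 mm and 10.7 degrees, less where a joint would pass 70% of its speed; a pose out of reach is approached as far as the arm can. A call with a gripper value outside its range is refused whole. The fingers move at their own pace and stop on an object; the grip force is fixed at half the most. Time passes only in rows, so rows that repeat a pose let the fingers close. It gives the time, the measured TCP pose, the force and the opening at its end, in the units of the state.
- arm.read_state(): the state, without advancing time (a new reading comes with each control period).
- arm.get_image(name): name is "scene" or "side" or "wrist"; returns (picture, depth): 480x640x3 uint8, blue, green, red; 480x640 float32, mm along the optical axis (not along the pixel's ray), 0 where there is no reading.
- arm.camera_params(name): a dict with "mtx" (3x3 intrinsics, pixels), "world_to_cam" (4x4, takes a point from world to camera coordinates); the wrist camera has in their place "mount" (4x4, takes a point from camera to tool coordinates, whose origin is the TCP and whose axes are the tool frame's). Camera axes: x right, y down, z forward; pixel columns grow to the right and rows downward; lengths in mm; the calibration is good to about 2 mm. A picture is of the moment at which its call begins: read the wrist's pose just before it. camera_params takes no time and is no camera call.
- arm.job_done(): hands the job in, once; it reports no verdict.
Trained networks look in the newest picture that a camera, given by its name, has taken for a name from the list of things; names that differ only in an ending like _2 or _b are one class to them, and where a whole thing is asked for, a point or a joint stands for the part that bears it (a point fixed in the world has none). Each returns a list of dicts, best first, with "score" (0 to 1); they miss things now and then, are a little off and sometimes report something else, mostly with a low value. They report only what shows in the picture. A call takes as long as a camera call. They do not tell look-alikes from the thing itself.
- arm.search_frame(thing, camera): "bbox" ([left, top, right, bottom] in pixels, round what is visible of it).
- arm.tip_of(thing, camera): "uv" ([column, row] in pixels: a listed point, or the origin of a listed thing).
The state is a dict: "clock": time; "joints": joint angles; "joint_vel": joint speeds; "joint_efforts": joint torques, N m; "position": TCP position; "ee_rot": TCP orientation; "contact_force": force on the tool from outside, world axes, zero at the start; "wrist_torque": the same for the moment, N m; "gripper_width": finger opening in mm.
Only numpy, scipy, OpenCV 4.12 (cv2) and the standard library are available. Lean on these libraries where they do the work, as an engineer would, in place of code of your own. Each camera call takes 0.05 s, during which the arm holds its last target.

TASK

Take the rinsed narrow-necked bottle out of its sloping wooden cradle, turn it upside down and lower it neck first over the free drying peg, so that the pin is inside the neck. Let go only once its mouth stands on the peg's round foot, and leave it standing there upside down. Leave the wide-mouthed jar in the other cradle and the small bottle already drying on the other peg where they are.

Things in the scene. Friction and masses are not known exactly. Their poses are not given: they have to be found in the camera images.
- bottle: Empty open bottle of brown glass, 180 mm long, body 60 mm in diameter up to 105 mm from its bottom, about 0.25 kg, balanced about 80 mm from the bottom. Origin: centre of its bottom; z along it to the mouth. It starts lying in one of two alike cradles, mouth roughly towards the robot and 20 degrees downhill, its axis 70 mm above the table 72 mm from the bottom.
- bottle_mouth (a point): Centre of the bottle's mouth, 180 mm from the bottom on its axis; bottle's axes. Neck 38 mm outside, bore 30 mm, from 135 mm to the mouth; shoulder from 105 mm. The cradle holds the body with V supports 27 and 96 mm from the bottom, reaching 28 mm either side of the axis at most, so its flanks are free; cradle's board 150 x 70 x 10 mm.
- peg: The free drying peg, fixed: a round white foot 90 mm in diameter, 12 mm high, with an upright steel pin in its middle, tip 85 mm above the table. The pin is 10 mm thick, widening below 45 mm above the table to 20 mm at 20 mm. Origin on the pin's axis at table height, z up. A like peg at least 160 mm away is taken by a smaller bottle.
- jar: A wide-mouthed empty jar of the same brown glass lying in the other, alike cradle: 60 mm in diameter, 125 mm long, mouth 54 mm wide; not to be moved. Origin at the centre of its bottom, z axis towards its mouth.
- drying: A smaller bottle of the same glass, 110 mm long and 54 mm in diameter, that already stands upside down on the other peg; its top is 122 mm above the table; not to be moved. Origin at the centre of its bottom (now on top), z axis towards its mouth (now down).
Things that resemble listed ones, but are neither listed nor needed, are in the scene too. Leave any purple look-alike of the bottle alone.

How it is judged:
By the outcome, as a careful person would: the job done as asked, in the order asked, and still so for the second after the job is handed in, with the robot touching nothing.
It also fails if it takes over 40 s, if anything falls off the work surface, if the arm or the gripper's body presses on something with over 40 N, if the wrist force passes 120 N, or if a joint passes its speed limit or range.

## Working session

There is one attempt and no reset: what is moved stays moved. The work goes in short steps, Python scripts to look and compute and a tool call to move; the robot and the scene stay as the last step left them, time stands still between calls to the robot, and variables do not carry over. Pictures are saved under pics/ and viewed, and the job is handed in when it is done.

Besides the shell and the picture viewer there is one more tool, called after "Call:" as a command line: name --pt "numbers of a row" for each row, then --argument value for the rest. move_arm: Moves the arm, as the interface text tells. Its arguments: {"type":"object","properties":{"targets":{"type":"array","items":{"type":"array","items":{"type":"number"}}}},"required":["targets"]}

```bash
ls; mkdir -p pics
python3 - <<'E'
from bench import arm
import cv2,numpy as np
s=arm.read_state();print(s)
for n in("scene","side","wrist"):
    p,d=arm.get_image(n);cv2.imwrite(f"pics/{n}0.png",p);np.save(f"pics/{n}0.npy",d)
    print(n,arm.camera_params(n))
    if n!="wrist":
        for t in("bottle","jar","drying","peg"):print(t,arm.search_frame(t,n),arm.tip_of(t,n))
        print(arm.tip_of("bottle_mouth",n))
E
```

```text
pics
{'clock': 0.0, 'joints': array([ 1.44358961e+00,  3.85568029e-01,  6.60702626e-03, -5.17966476e-04,
       -1.19400552e+00, -2.58615019e-01]), 'joint_vel': array([-0.0004321 , -0.0011682 ,  0.00027862, -0.00091051,  0.00126685,
        0.00177255]), 'joint_efforts': array([-1.04286278e-04, -3.92285943e+01,  1.88402259e+01,  4.18636411e+00,
       -4.56016656e-03,  9.88057636e-08]), 'position': array([234.94763969, 578.51507187, 230.20449457]), 'ee_rot': array([-5.58346481e-01,  8.29607119e-01, -6.57334559e-04, -8.96263948e-04]), 'contact_force': array([ 0.30733647, -1.07935341,  0.38293191]), 'wrist_torque': array([-0.02159085, -0.02442755,  0.03959708]), 'gripper_width': 85.45876953500668}
scene {'mtx': array([[497.43140895,   0.        , 317.39903637],
       [  0.        , 497.43140895, 246.12534326],
       [  0.        ,   0.        ,   1.        ]]), 'world_to_cam': array([[ 2.21592771e-01,  9.75135722e-01,  2.63946620e-03,
        -6.93819078e+01],
       [ 7.71933461e-01, -1.73761304e-01, -6.11494677e-01,
        -2.64012183e+02],
       [-5.95831667e-01,  1.37540292e-01
[... 1789 characters left out ...]
 400.8], 'score': 0.79}] [{'uv': [387.1, 382.4], 'score': 0.8}]
[{'uv': [245.1, 240.9], 'score': 0.7}, {'uv': [338.5, 225.6], 'score': 0.67}, {'uv': [313.5, 325.8], 'score': 0.57}]
wrist {'mtx': array([[392.50018321,   0.        , 322.88134339],
       [  0.        , 392.50018321, 245.04283692],
       [  0.        ,   0.        ,   1.        ]]), 'mount': array([[ 9.99999988e-01,  4.15708870e-05,  1.51879347e-04,
         8.98787567e-01],
       [-8.41740839e-05,  9.56273062e-01,  2.92475339e-01,
        -7.41218651e+01],
       [-1.33079669e-04, -2.92475348e-01,  9.56273054e-01,
        -1.42099769e+02],
       [ 0.00000000e+00,  0.00000000e+00,  0.00000000e+00,
         1.00000000e+00]])}
```

View pics/scene0.png

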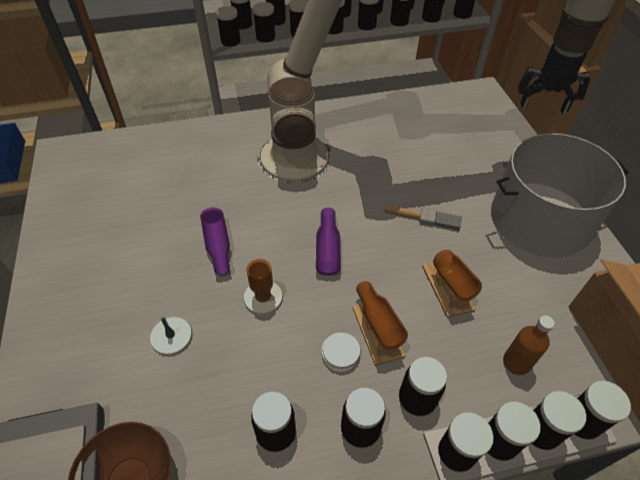

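View pics/side0.png

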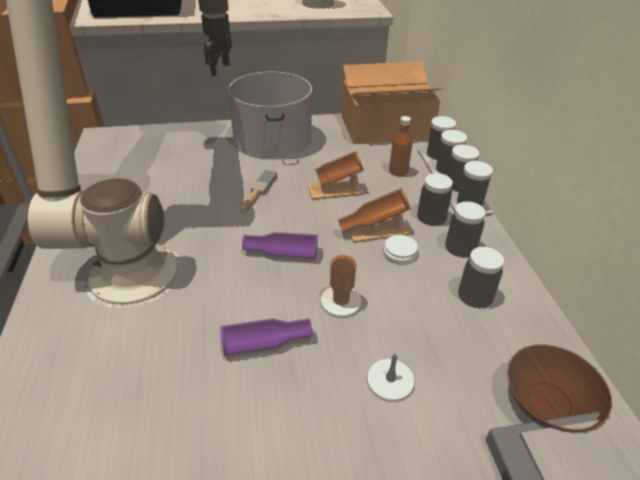

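View pics/wrist0.png

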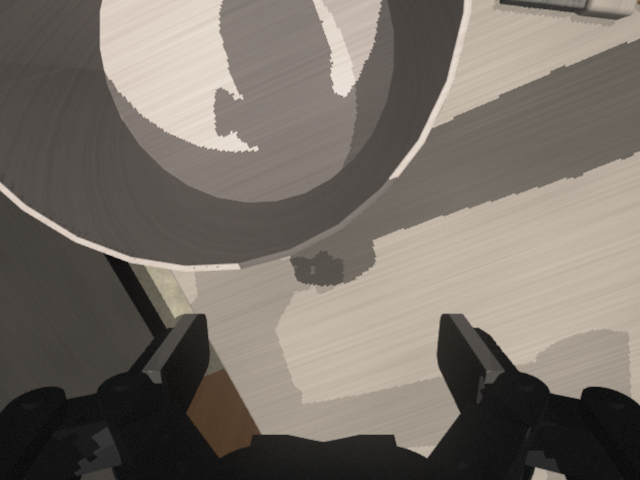

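The scene picture shows these things that could be mistaken for the bottle:
- Brown necked bottle in a cradle at (382,317).
- Brown jar in the other cradle at (457,275).
- Standing brown capped bottle at (525,350).
- Drying bottle at (260,280).
- Purple look-alikes at (215,240) and (328,242).

I choose the one at (382,317). The free peg is at (171,337).

```bash
cat > h.py <<'E'
import numpy as np,cv2
from bench import arm
from scipy.optimize import least_squares
from scipy.spatial.transform import Rotation as R
def cloud(n,d,box):
    P=arm.camera_params(n);K=P["mtx"];T=np.linalg.inv(P["world_to_cam"])
    l,t,r,b=box;v,u=np.mgrid[t:b,l:r];z=d[t:b,l:r]
    X=np.stack([(u-K[0,2])/K[0,0]*z,(v-K[1,2])/K[1,1]*z,z,np.ones_like(z)],-1)
    return (X@T.T)[...,:3]
def brown(p,box):
    l,t,r,b=box;h=cv2.cvtColor(p[t:b,l:r],cv2.COLOR_BGR2HSV)
    return (h[...,0]<14)&(h[...,1]>170)
E
python3 - <<'E'
from h import *
out={}
for n,bx,jx in(("scene",(345,270,415,365),(430,245,490,310)),("side",(330,183,415,242),(308,148,370,195))):
    p=cv2.imread(f"pics/{n}0.png");d=np.load(f"pics/{n}0.npy")
    C=cloud(n,d,bx);m=brown(p,bx)&(d[bx[1]:bx[3],bx[0]:bx[2]]>0)
    Q=C[m];Q=Q[Q[:,2]>20]
    out[n]=Q
    print(n,m.sum(),Q.min(0),Q.max(0),Q.mean(0))
    # fit: axis point at s=72 (x,y,70), yaw, tilt 20, radius profile
    l,t,r,b=bx
    crop=cv2.resize(p[t:b,l:r],None,fx=4,fy=4);mm=cv2.resize(m.astype(np.uint8)*255,None,fx=4,fy=4)
    cv2.imwrite(f"pics/crop_{n}.png",np.hstack([crop,cv2.cvtColor(mm,cv2.COLOR_GRAY2BGR)]))
def prof(s): return np.interp(s,[0,105,135,180],[30,30,19,19])
def res(q,Q):
    x,y,z,yaw,tl=q
    a=np.array([np.cos(yaw)*np.cos(tl),np.sin(yaw)*np.cos(tl),-np.sin(tl)])
    v=Q-np.array([x,y,z]);s=v@a+72;r=np.linalg.norm(v-np.outer(v@a,a),axis=1)
    e=r-prof(s); e=np.where(s>180,np.hypot(e,s-180),e);e=np.where(s<0,np.hypot(np.maximum(r-30,0),s),e)
    return e
for k,Q in list(out.items())+[("both",np.vstack(list(out.values())))]:
    c=Q.mean(0)
    f=least_squares(res,[c[0],c[1],70,np.pi,.35],args=(Q,),loss="soft_l1",f_scale=3,x_scale=[1,1,1,.02,.02])
    q=f.x;print(k,q[:3].round(1),np.degrees(q[3:]).round(2),np.median(abs(res(q,Q))))
# peg, drying
for n,bx in(("scene",(145,310,200,362)),("side",(362,345,420,405))):
    p=cv2.imread(f"pics/{n}0.png");d=np.load(f"pics/{n}0.npy")
    C=cloud(n,d,bx)
    l,t,r,b=bx;hh=cv2.cvtColor(p[t:b,l:r],cv2.COLOR_BGR2HSV)
    w=(C[...,2]>8)&(C[...,2]<16)&(d[t:b,l:r]>0);w2=(C[...,2]>25)&(C[...,2]<95)&(d[t:b,l:r]>0)
    W=C[w];e=cv2.minEnclosingCircle(W[:,:2].astype(np.float32));print(n,"foot",w.sum(),e,W.mean(0),"pin",w2.sum(),C[w2].mean(0),C[w2][:,2].max())
    T=C[w2];T=T[T[:,2]>60];print(" pin top part",T.mean(0),len(T))
    crop=cv2.resize(p[t:b,l:r],None,fx=5,fy=5);cv2.imwrite(f"pics/peg_{n}.png",crop)
E
```

```text
scene 1522 [501.71824004  39.10322423  39.61140301] [683.98093049 101.70488111 122.78484223] [619.10180915  64.80548208  92.15644534]Traceback (most recent call last):
  File "<stdin>", line 8, in <module>
    return umr_minimum(a, axis, None, out, keepdims, initial, where)
ValueError: zero-size array to reduction operation minimum which has no identity
```

View pics/crop_scene.png

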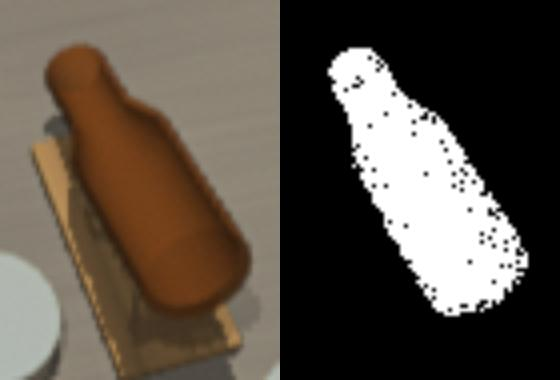

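```bash
cat >> h.py <<'E'
def prof(s): return np.interp(s,[0,105,135,180],[30,30,19,19])
def res(q,Q):
    x,y,z,yaw,tl=q
    a=np.array([np.cos(yaw)*np.cos(tl),np.sin(yaw)*np.cos(tl),-np.sin(tl)])
    v=Q-np.array([x,y,z]);s=v@a+72;r=np.linalg.norm(v-np.outer(v@a,a),axis=1)
    e=r-prof(s); e=np.where(s>180,np.hypot(e,s-180),e);e=np.where(s<0,np.hypot(np.maximum(r-30,0),s),e)
    return e
E
python3 - <<'E'
from h import *
out={}
for n,bx in(("scene",(345,270,415,365)),("side",(330,183,415,242))):
    p=cv2.imread(f"pics/{n}0.png");d=np.load(f"pics/{n}0.npy")
    l,t,r,b=bx
    h=cv2.cvtColor(p[t:b,l:r],cv2.COLOR_BGR2HSV); print(n,h[25,40],d[t+25,l+40],(d>0).mean())
    C=cloud(n,d,bx);m=(h[...,0]<14)&(h[...,1]>165)&(d[t:b,l:r]>0)
    Q=C[m];print(len(Q),Q.mean(0));Q=Q[Q[:,2]>25];out[n]=Q
    crop=cv2.resize(p[t:b,l:r],None,fx=4,fy=4);mm=cv2.resize(m.astype(np.uint8)*255,None,fx=4,fy=4)
    cv2.imwrite(f"pics/crop_{n}.png",np.hstack([crop,cv2.cvtColor(mm,cv2.COLOR_GRAY2BGR)]))
if len(out["scene"]) and len(out["side"]): out["both"]=np.vstack(list(out.values()))
for k,Q in out.items():
    if not len(Q):continue
    c=Q.mean(0)
    f=least_squares(res,[c[0],c[1],70,np.pi,.35],args=(Q,),loss="soft_l1",f_scale=3,x_scale=[1,1,1,.02,.02])
    q=f.x;print(k,q[:3].round(1),np.degrees(q[3:]).round(2),np.median(abs(res(q,Q))))
for n,bx in(("scene",(145,310,200,362)),("side",(362,345,420,405))):
    p=cv2.imread(f"pics/{n}0.png");d=np.load(f"pics/{n}0.npy")
    C=cloud(n,d,bx)
    l,t,r,b=bx
    crop=cv2.resize(p[t:b,l:r],None,fx=5,fy=5);cv2.imwrite(f"pics/peg_{n}.png",crop)
    ok=d[t:b,l:r]>0;print(n,ok.mean(),np.percentile(C[ok][:,2],[1,10,50,90,99]))
    w=(C[...,2]>8)&(C[...,2]<18)&ok;w2=(C[...,2]>25)&(C[...,2]<95)&ok
    W=C[w];print("foot",w.sum(),W.mean(0) if len(W) else 0,cv2.minEnclosingCircle(W[:,:2].astype(np.float32)) if len(W) else 0)
    print("pin",w2.sum(),C[w2].round(0).tolist()[:40])
E
```

```text
scene [ 20  38 141] 1174.4989 0.9959700520833333
1536 [618.80292367  64.88599127  91.97014696]
side [ 11 137 123] 1264.109 0.995986328125
0 [nan nan nan]
scene [607.   72.4  69.5] [181.48  19.47] 1.187947001151576
scene 0.9965034965034965 [-4.38146483 -2.00298749  1.80075476 13.7728255  69.43935272]
foot 1036 [ 522.49673524 -377.95067638   11.83334729] ((519.2149047851562, -378.3768310546875), 46.418190002441406)
pin 111 [[518.0, -381.0, 86.0], [517.0, -379.0, 84.0], [518.0, -378.0, 83.0], [517.0, -376.0, 82.0], [519.0, -382.0, 83.0], [517.0, -380.0, 80.0], [519.0, -378.0, 82.0], [519.0, -376.0, 81.0], [519.0, -374.0, 81.0], [521.0, -382.0, 83.0], [520.0, -380.0, 81.0], [520.0, -379.0, 79.0], [522.0, -376.0, 82.0], [523.0, -374.0, 83.0], [520.0, -383.0, 77.0], [522.0, -381.0, 80.0], [522.0, -379.0, 79.0], [523.0, -377.0, 80.0], [520.0, -376.0, 75.0], [520.0, -374.0, 73.0], [523.0, -381.0, 78.0], [525.0, -379.0, 79.0], [522.0, -378.0, 75.0], [523.0, -376.0, 75.0], [519.0, -375.0, 68.0], [521.0, -383.0, 70.0], [522.0, -381.0, 71.0], [523.0, -378.0, 72.0], [523.0, -377.0, 70.0], [522.0,
[... 748 characters left out ...]
, 83.0], [518.0, -385.0, 87.0], [511.0, -383.0, 83.0], [513.0, -383.0, 82.0], [514.0, -385.0, 84.0], [517.0, -384.0, 83.0], [519.0, -384.0, 82.0], [513.0, -380.0, 76.0], [513.0, -384.0, 80.0], [514.0, -386.0, 82.0], [516.0, -386.0, 82.0], [519.0, -384.0, 79.0], [513.0, -381.0, 74.0], [514.0, -383.0, 76.0], [515.0, -386.0, 79.0], [516.0, -386.0, 79.0], [519.0, -384.0, 76.0], [512.0, -379.0, 68.0], [512.0, -383.0, 73.0], [514.0, -384.0, 74.0], [515.0, -385.0, 75.0], [517.0, -385.0, 74.0], [519.0, -387.0, 76.0], [512.0, -381.0, 67.0], [513.0, -382.0, 68.0], [514.0, -384.0, 71.0], [516.0, -385.0, 73.0], [517.0, -386.0, 73.0]]<stdin>:8: RuntimeWarning: Mean of empty slice.
  ret = um.true_divide(
```

Call:
move_arm --pt "0 0 -3 0 0 0 0" --pt "33 -53.6 -3 0 0 -23.5 0" --pt "33 -53.6 -3 0 0 -23.5 0" --pt "33 -53.6 -3 0 0 -23.5 0" --pt "33 -53.6 -3 0 0 -23.5 0" --pt "33 -53.6 -3 0 0 -23.5 0" --pt "33 -53.6 -3 0 0 -23.5 0" --pt "33 -53.6 -3 0 0 -23.5 0" --pt "33 -53.6 -3 0 0 -23.5 0" --pt "33 -53.6 -3 0 0 -23.5 0" --pt "33 -53.6 -3 0 0 -23.5 0" --pt "33 -53.6 -3 0 0 -23.5 0" --pt "33 -53.6 -3 0 0 -23.5 0" --pt "33 -53.6 -3 0 0 -23.5 0"

```text
clock: 2.8
position: [607.0, 72.7, 261.6]
ee_rot: [0.716, -0.698, -0.0, -0.0]
contact_force: [0.2, 0.7, 0.3]
gripper_width: 85.6
```

```bash
cat >> h.py <<'E'
def log():
    s=arm.read_state();open("log.txt","a").write(repr((list(s["joints"]),list(s["position"]),list(s["ee_rot"])))+"\n");return s
def wcloud(s,d):
    P=arm.camera_params("wrist");K=P["mtx"];v,u=np.mgrid[0:480,0:640]
    X=np.stack([(u-K[0,2])/K[0,0]*d,(v-K[1,2])/K[1,1]*d,d,np.ones_like(d)],-1)@P["mount"].T
    return X[...,:3]@R.from_quat(s["ee_rot"]).as_matrix().T+s["position"]
E
echo "([1.44358961e+00,  3.85568029e-01,  6.60702626e-03, -5.17966476e-04,-1.19400552e+00, -2.58615019e-01],[234.94763969, 578.51507187, 230.20449457],[-5.58346481e-01,  8.29607119e-01, -6.57334559e-04, -8.96263948e-04])" > log.txt
python3 - <<'E'
from h import *
s=log();p,d=arm.get_image("wrist");cv2.imwrite("pics/w1.png",p);np.save("pics/w1.npy",d)
print(s["clock"],s["position"],R.from_quat(s["ee_rot"]).as_matrix().round(3),s["joints"].round(3),s["joint_vel"].round(3))
C=wcloud(s,d);h=cv2.cvtColor(p,cv2.COLOR_BGR2HSV)
m=(h[...,0]<14)&(h[...,1]>165)&(d>0)&(C[...,2]>30)
Q=C[m];q0=[607,72,70,np.pi,.35]
Q=Q[np.linalg.norm(Q[:,:2]-[600,72],axis=1)<130];print(len(Q),Q.mean(0))
f=least_squares(res,q0,args=(Q,),loss="soft_l1",f_scale=3,x_scale=[1,1,1,.02,.02]);q=f.x
print(q[:3].round(1),np.degrees(q[3:]).round(2),np.median(abs(res(q,Q))))
f=least_squares(lambda q:res([q[0],q[1],70,q[2],np.radians(20)],Q),[607,72,np.pi],loss="soft_l1",f_scale=3,x_scale=[1,1,.02]);print(f.x,np.degrees(f.x[2]))
E
```

```text
2.8 [606.99120703  72.74878058 261.55302175] [[ 0.026 -1.     0.   ]
 [-1.    -0.026  0.   ]
 [-0.    -0.    -1.   ]] [ 0.384  0.343  0.021 -0.    -1.249  1.213] [ 0.009 -0.005  0.001  0.002  0.001  0.001]
6833 [612.28118611  73.65632413  97.87203939]
[605.4  69.   68.3] [183.34  20.19] 0.5581375049346384
[608.47110072  69.64145705   3.18331715] 182.39063757976834
```

View pics/w1.png

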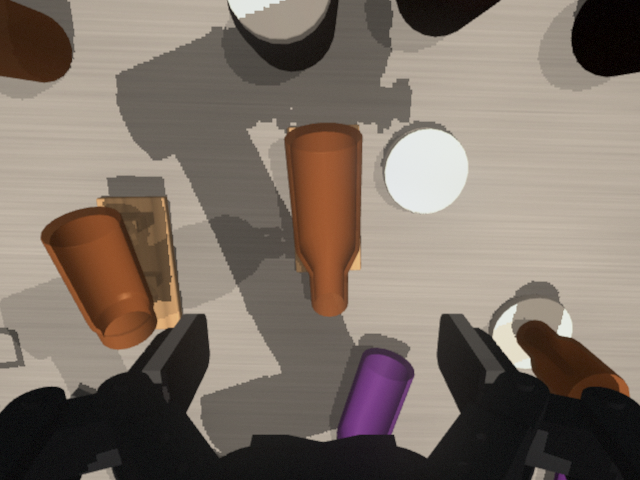

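Run:
```python
from h import *
d=np.load("pics/w1.npy");s=arm.read_state();C=wcloud(s,d)
for n,(u,v) in dict(lidC=(427,168),lidL=(388,168),lidB=(427,205),jarR=(150,305),jarTop=(90,260),jarBotR=(118,225),cradL=(296,135),cradR=(358,266),cradL2=(298,265),purple=(385,370),mouth=(330,305),top=(322,200)).items():print(n,C[v,u].round(0))
```

```text
lidC [645. -25.  28.]
lidL [644.  12.  30.]
lidB [609. -29.  28.]
jarR [511. 236.  61.]
jarTop [575. 254. 113.]
jarBotR [598. 239.  93.]
cradL [673.  95.  89.]
cradR [538.  33.  10.]
cradL2 [537.  97.   9.]
purple [433.   1.  43.]
mouth [513.  63.  55.]
top [626.  73. 109.]
```

Call:
move_arm --pt "0.3 -0.4 5 5 0 -1 0" --pt "0.3 -0.4 9 10 0 -1.5 0" --pt "0.3 -0.4 13 10 0 -1.5 0" --pt "0.3 -0.4 16 10 0 -1.5 0" --pt "0.3 -0.4 19 10 0 -1.5 0" --pt "0.3 -0.4 21.8 10 0 -1.5 0" --pt "0.3 -0.4 21.8 10 0 -1.5 0"

```text
clock: 3.72
position: [609.8, 69.3, 41.5]
ee_rot: [0.723, -0.686, 0.06, -0.06]
contact_force: [-0.9, 0.2, 0.6]
gripper_width: 85.4
```

Run:
```python
from h import *
s=log();p,d=arm.get_image("wrist");cv2.imwrite("pics/w2.png",p);np.save("pics/w2.npy",d)
p,d=arm.get_image("side");cv2.imwrite("pics/s2.png",cv2.resize(p[140:270,290:450],None,fx=4,fy=4))
print(s["clock"],s["position"],s["contact_force"],R.from_quat(s["ee_rot"]).as_matrix().round(3),s["joints"].round(3))
```

```text
3.725 [609.79730012  69.29438884  41.5483406 ] [-0.93880829  0.23925012  0.56296655] [[ 0.052 -0.984  0.169]
 [-0.999 -0.052  0.005]
 [ 0.004 -0.169 -0.986]] [ 0.406  0.495 -0.424  0.13  -0.497  1.108]
```

View pics/w2.png

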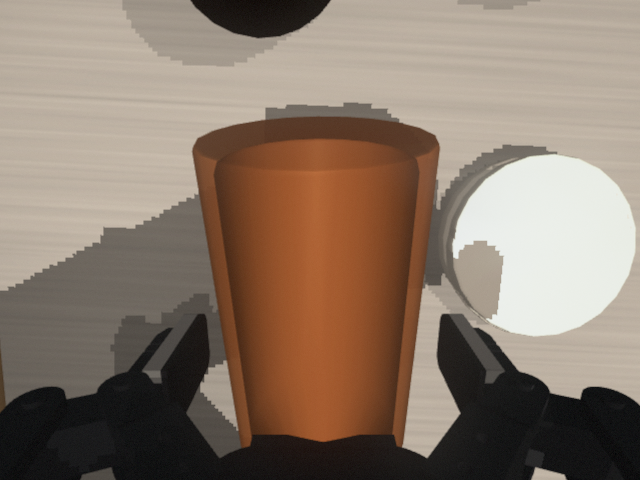

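View pics/s2.png

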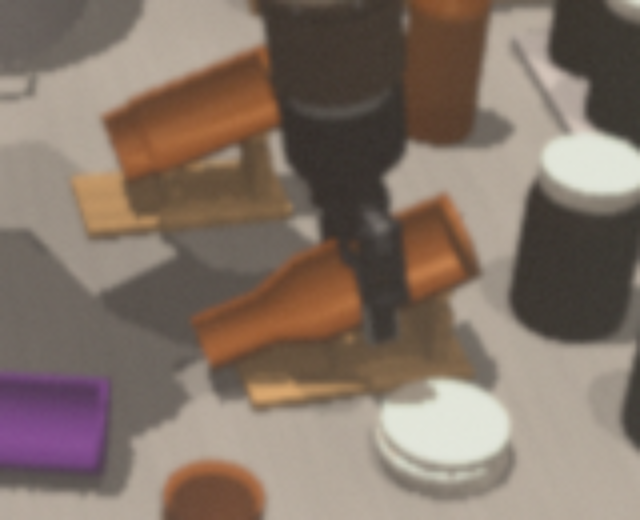

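Call:
move_arm --pt "0 0 0 0 0 0 255" --pt "0 0 0 0 0 0 255" --pt "0 0 0 0 0 0 255" --pt "0 0 0 0 0 0 255" --pt "0 0 0 0 0 0 255" --pt "0 0 0 0 0 0 255"

```text
clock: 4.58
position: [612.7, 70.4, 45.5]
ee_rot: [0.722, -0.686, 0.062, -0.065]
contact_force: [-3.3, 4.8, 4.6]
gripper_width: 58.6
```

Run:
```python
from h import *
s=log();p,d=arm.get_image("wrist");cv2.imwrite("pics/w3.png",p);np.save("pics/w3.npy",d)
print(s["clock"],s["position"],s["contact_force"],s["wrist_torque"],s["gripper_width"])
```

```text
4.575 [612.73706044  70.36473994  45.50814233] [-3.29846596  4.75249817  4.57766329] [1.46780679 1.07938002 0.2326699 ] 58.58318068630266
```

View pics/w3.png

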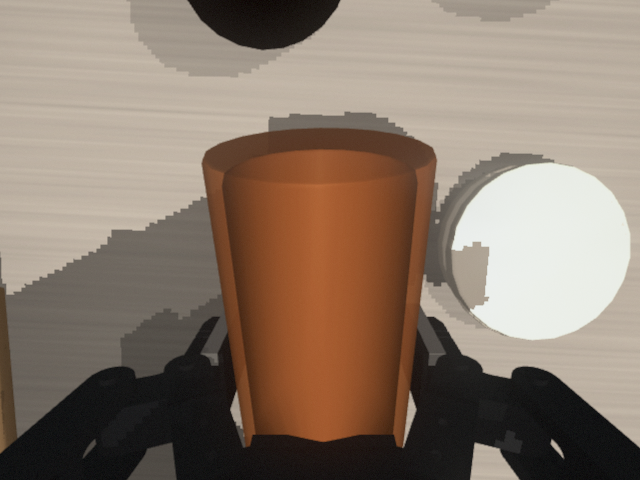

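Call:
move_arm --pt "0 -0.2 -1 0 0 0 255" --pt "0 -0.4 -2.5 0 0 0 255" --pt "0 -0.8 -5 0 0 0 255" --pt "0 -1.4 -8 0 0 0 255" --pt "0 -2 -12 0 0 0 255" --pt "0 -2.7 -16 0 0 0 255" --pt "0 -2.7 -16 0 0 0 255"

```text
clock: 5.5
position: [612.5, 69.4, 210.9]
ee_rot: [0.722, -0.686, 0.063, -0.067]
contact_force: [0.1, 0.4, -3.1]
gripper_width: 58.5
```

Run:
```python
from h import *
s=log();p,d=arm.get_image("wrist");cv2.imwrite("pics/w4.png",p);np.save("pics/w4.npy",d)
print(s["clock"],s["position"],s["contact_force"],s["wrist_torque"],s["gripper_width"],s["joints"].round(3),R.from_quat(s["ee_rot"]).as_matrix().round(3))
p,d=arm.get_image("side");cv2.imwrite("pics/s4.png",cv2.resize(p[100:270,250:450],None,fx=4,fy=4)[:600]);np.save("pics/s4.npy",d)
```

```text
5.5 [612.46436793  69.42438237 210.86561563] [ 0.11845434  0.40560817 -3.06687109] [-0.07989478  0.48686734 -0.01176132] 58.467354677482426 [ 0.406  0.298 -0.219  0.082 -0.883  1.169] [[ 0.051 -0.982  0.183]
 [-0.999 -0.05   0.01 ]
 [-0.    -0.183 -0.983]]
```

View pics/s4.png

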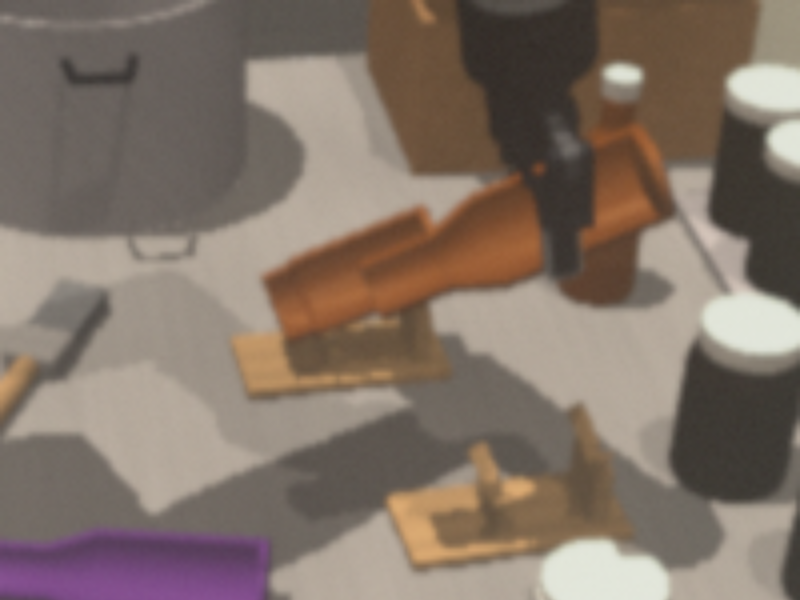

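```bash
cat > kin.py <<'E'
from h import *
def Rz(a):return R.from_euler("z",a).as_matrix()
def Ry(a):return R.from_euler("y",a).as_matrix()
def Rx(a):return R.from_euler("x",a).as_matrix()
def fk(j,p,sg):
    r0,h,lat,L1,L2,e,Lt=p; s4,s6,k=sg
    A=Rz(j[0]);B=A@Ry(j[1]);C=B@Ry(-j[2]);D=C@Rx(s4*j[3])@Ry(-j[4])
    pos=A@[r0,lat,h]+B@[0,0,L1]+C@[L2,0,e]+D@[Lt,0,0]
    Rt=D@Rx(s6*j[5])@np.array([[0,0,1],[0,k,0],[-k,0,0]]).astype(float)
    return pos,Rt
def data():return [eval(l) for l in open("log.txt")]
E
python3 - <<'E'
from kin import *
import itertools
D=data()
def mk(sg,reg):
  def f(p):
    o=[]
    for j,x,q in D:
        P,Rt=fk(j,p,sg);o+=list(P-np.array(x))
        o+=list(500*(R.from_matrix(Rt).inv()*R.from_quat(q)).as_rotvec())
    return np.array(o+list(reg*(np.array(p)-[0,300,-160,400,400,0,200])))
  return f
for sg in itertools.product((1,-1),(1,-1),(1,-1)):
    f=least_squares(mk(sg,.005),[0,300,-160,400,400,0,200]);r=f.fun[:-7].reshape(-1,6)
    print(sg,f.x.round(1),abs(r[:,:3]).max().round(2),(abs(r[:,3:]).max()/500).round(4))
E
```

```text
(1, 1, 1) [ 210.7  -49.3 -166.5  118.7  293.8  203.1 -100.7] 16.36 2.4414
(1, 1, -1) [ 210.7  -49.3 -166.5  118.7  293.8  203.1 -100.7] 16.36 2.624
(1, -1, 1) [ 210.7  -49.3 -166.5  118.7  293.8  203.1 -100.7] 16.36 0.2294
(1, -1, -1) [ 210.7  -49.3 -166.5  118.7  293.8  203.1 -100.7] 16.36 3.1415
(-1, 1, 1) [  19.7  154.  -158.3  585.1  392.8    1.9  320.1] 4.67 2.4265
(-1, 1, -1) [  19.7  154.  -158.3  585.1  392.8    1.9  320.1] 4.67 2.6244
(-1, -1, 1) [  19.7  154.  -158.3  585.1  392.8    1.9  320.1] 4.67 0.0
(-1, -1, -1) [  19.7  154.  -158.3  585.1  392.8    1.9  320.1] 4.67 3.1416
```

```bash
cat > kin.py <<'E'
from h import *
def Rz(a):return R.from_euler("z",a).as_matrix()
def Ry(a):return R.from_euler("y",a).as_matrix()
def Rx(a):return R.from_euler("x",a).as_matrix()
def fk(j,p):
    r0,h,lat,L1,L2,e,Lt,w,f=p
    A=Rz(j[0]);B=A@Ry(j[1]);C=B@Ry(-j[2]);E=C@Rx(-j[3]);D=E@Ry(-j[4])
    pos=A@[r0,lat,h]+B@[0,0,L1]+C@[L2,0,e]+D@[Lt,w,f]
    return pos,D@Rx(-j[5])@np.array([[0,0,1],[0,1,0],[-1,0,0]]).astype(float)
def data():return [eval(l) for l in open("log.txt")]
P0=np.array([0,150,-160,500,400,0,300,0,0])
def fit(reg,free,p0=P0):
    D=data();free=np.array(free)
    def f(x):
        p=np.array(p0,float);p[free]=x;o=[]
        for j,X,q in D:o+=list(fk(j,p)[0]-np.array(X))
        return np.array(o+list(reg*(x-p0[free])))
    s=least_squares(f,P0[free].astype(float));p=np.array(p0,float);p[free]=s.x;n=3*len(D)
    return p,s.fun[:n].reshape(-1,3)
E
python3 - <<'E'
from kin import *
for free in([1,2,3,4,6],[0,1,2,3,4,6],[1,2,3,4,5,6],[1,2,3,4,6,7],[1,2,3,4,6,7,8],range(7),range(9)):
  for reg in(.001,.02):
    p,r=fit(reg,list(free));print(list(free),p.round(1),abs(r).max().round(2))
print(r.round(2))
E
```

```text
[1, 2, 3, 4, 6] [   0.   143.6 -157.9  616.5  401.5    0.   332.2    0.     0. ] 3.84
[1, 2, 3, 4, 6] [   0.   144.5 -157.9  616.   401.8    0.   332.6    0.     0. ] 3.88
[0, 1, 2, 3, 4, 6] [  17.9  154.5 -158.2  590.   393.7    0.   323.1    0.     0. ] 4.55
[0, 1, 2, 3, 4, 6] [  18.3  155.3 -158.2  589.   393.6    0.   323.     0.     0. ] 4.59
[1, 2, 3, 4, 5, 6] [   0.   158.8 -157.2  634.   402.   -15.8  350.8    0.     0. ] 3.36
[1, 2, 3, 4, 5, 6] [   0.   158.4 -157.2  632.6  402.2  -15.   349.8    0.     0. ] 3.34
[1, 2, 3, 4, 6, 7] [ 0.000e+00  1.606e+02 -1.000e-01  5.649e+02  4.218e+02  0.000e+00
  2.977e+02 -1.597e+02  0.000e+00] 0.0
[1, 2, 3, 4, 6, 7] [   0.   157.6  -31.6  575.   417.8    0.   304.8 -127.8    0. ] 0.78
[1, 2, 3, 4, 6, 7, 8] [ 0.000e+00  1.606e+02 -4.000e-01  5.650e+02  4.217e+02  0.000e+00
  2.978e+02 -1.594e+02  0.000e+00] 0.01
[1, 2, 3, 4, 6, 7, 8] [  0.  162.2 -80.1 576.  409.1   0.  313.8 -79.3   8.3] 1.64
[0, 1, 2, 3, 4, 5, 6] [  19.   154.  -158.3  586.9  393.1    1.3  321.     0.     0. ] 4.62
[0, 1, 2, 3, 4, 5, 6] [  22.5  153.3 -158.5  577.6  391.6    4.8  315.4    0.     0. ] 4.85
[0, 1, 2, 3, 4, 5, 6, 7, 8] [-5.000e-01  1.607e+02 -2.100e+00  5.653e+02  4.216e+02  0.000e+00
  2.983e+02 -1.577e+02  5.000e-01] 0.01
[0, 1, 2, 3, 4, 5, 6, 7, 8] [ -20.   164.8 -121.2  576.2  406.1    5.5  322.7  -38.8   28.8] 0.84
[[ 0.24  0.43  0.55]
 [-0.44 -0.38  0.02]
 [-0.28  0.45  0.03]
 [-0.17  0.5   0.23]
 [ 0.39 -0.58 -0.84]]
```

```bash
cat >> h.py <<'E'
def fitbottle(Q,q0):
    f=least_squares(res,q0,args=(Q,),loss="soft_l1",f_scale=3,x_scale=[1,1,1,.02,.02]);return f.x
def axis(q):
    return np.array([np.cos(q[3])*np.cos(q[4]),np.sin(q[3])*np.cos(q[4]),-np.sin(q[4])])
E
python3 - <<'E'
from h import *
s=arm.read_state();Rt=R.from_quat(s["ee_rot"]).as_matrix();x=s["position"]
p,d=arm.get_image("scene");cv2.imwrite("pics/sc4.png",p);np.save("pics/sc4.npy",d)
ps,ds=arm.get_image("side")
pred=x-Rt[:,2]*24;print("pred grip",pred)
Qs={}
for n,P,D in(("scene",p,d),("side",ps,ds),("wrist",cv2.imread("pics/w4.png"),np.load("pics/w4.npy"))):
    C=wcloud(s,D) if n=="wrist" else cloud(n,D,(0,0,640,480))
    h=cv2.cvtColor(P,cv2.COLOR_BGR2HSV)
    m=(h[...,0]<16)&(h[...,1]>(120 if n=="side" else 165))&(D>0)
    c=C-pred;m&=(abs(c[...,1])<45)&(abs(c[...,0])<130)&(C[...,2]>150)
    Q=C[m];q=fitbottle(Q,[pred[0],pred[1],pred[2],np.pi,.35]);Qs[n]=Q
    a=axis(q);o=q[:3]-72*a
    print(n,len(Q),q[:3].round(1),np.degrees(q[3:]).round(2),"med",np.median(abs(res(q,Q))).round(2),"axis in tool",(Rt.T@a).round(3),"bottom in tool",(Rt.T@(o-x)).round(1))
E
```

```text
pred grip [605.39492343  68.51784156 229.18722312]
scene 1457 [605.5  69.1 229.3] [180.72  19.58] med 2.02 axis in tool [-0.035  0.985  0.167] bottom in tool [  2.  -71.  -36.1]
side 1276 [602.   68.2 230.2] [183.81  19.81] med 1.12 axis in tool [0.016 0.985 0.171] bottom in tool [ -1.  -67.7 -37.9]
wrist 46995 [610.   68.4 231.6] [183.7   18.94] med 0.43 axis in tool [0.014 0.988 0.156] bottom in tool [ -0.6 -76.  -36.9]
```

```bash
cat >> kin.py <<'E'
PK=np.array([0,160.6,0,565,421.8,0,297.8,-159.6,0])
LO=np.array([-3.14,-1.21,-1.07,-3.16,-2.99,-3.1]);HI=np.array([3.14,2.06,1.41,2.05,-.16,3.1])
AT=np.array([0.005,.986,.165]);AT/=np.linalg.norm(AT);BT=np.array([0,-72,-36.5]);MT=BT+180*AT
def tgt(psi,mouth):
    # tool yaw psi, bottle vertical down
    th=np.arcsin(AT[2]);u=np.array([np.cos(psi),np.sin(psi),0]);z=u*np.cos(th)-np.array([0,0,1])*np.sin(th)
    x=np.cross([0,0,-1],u);Rt=np.stack([x,np.cross(z,x),z],1)
    w=Rt@AT;c=np.cross(w,[0,0,-1]);Rt=R.from_rotvec(c).as_matrix()@Rt
    return np.array(mouth)-Rt@MT,Rt
def ik(X,Rt,j0):
    def f(j):
        P,Q=fk(j,PK);return np.r_[(P-X)/100,3*R.from_matrix(Q.T@Rt).as_rotvec()]
    s=least_squares(f,np.clip(j0,LO+1e-3,HI-1e-3),bounds=(LO,HI),xtol=1e-12,ftol=1e-12);return s.x,np.abs(s.fun).max()
def links(j):
    A=Rz(j[0]);B=A@Ry(j[1]);C=B@Ry(-j[2]);D=C@Rx(-j[3])@Ry(-j[4])
    s=np.array([0,0,PK[1]]);e=s+B@[0,0,PK[3]];w=e+C@[PK[4],0,0];w2=w+D@[0,PK[7],0];return e,w,w2
E
python3 - <<'E'
from kin import *
rng=np.random.default_rng(0);cur=arm.read_state()["joints"];print(cur.round(2))
for deg in range(-180,180,20):
  X,Rt=tgt(np.radians(deg),[517.5,-380,12]);S=[]
  for k in range(12):
    j,e=ik(X,Rt,cur if k==0 else rng.uniform(LO,HI))
    if e<1e-3 and not any(np.allclose(j,t,atol=.02) for t in S):S.append(j)
  for j in S:
    e,w,w2=links(j);print(deg,j.round(2),"maxd",np.abs(j-cur).max().round(2),"w",w.round(0),"w2",w2.round(0))
E
```

```text
[ 0.41  0.3  -0.23  0.08 -0.88  1.17]
-180 [-0.28  1.13  0.4   0.35 -2.21 -1.32] maxd 2.49 w [ 794. -226.  124.] w2 [ 787. -380.  164.]
-160 [-0.2   1.04  0.12  0.59 -1.96 -1.23] maxd 2.4 w [ 728. -144.  111.] w2 [ 771. -288.  164.]
-140 [-0.13  0.94 -0.18  0.83 -1.71 -1.25] maxd 2.41 w [633. -86. 113.] w2 [ 724. -207.  164.]
-120 [-0.12  0.84 -0.48  1.14 -1.51 -1.35] maxd 2.52 w [521. -64. 128.] w2 [ 652. -147.  164.]
-100 [-0.21  0.75 -0.75  1.59 -1.4  -1.5 ] maxd 2.67 w [408. -85. 152.] w2 [ 564. -115.  164.]
-40 [-1.01  0.71 -0.81 -2.83 -1.36 -1.59] maxd 2.91 w [ 209. -329.  166.] w2 [ 311. -207.  164.]
-20 [-1.11  0.68 -0.57 -2.32 -1.18 -1.81] maxd 2.98 w [ 217. -436.  201.] w2 [ 264. -288.  164.]
0 [-1.1   0.68 -0.33 -1.89 -1.18 -2.12] maxd 3.29 w [ 262. -517.  245.] w2 [ 248. -380.  164.]
20 [-1.06  0.73 -0.11 -1.58 -1.34 -2.33] maxd 3.5 w [ 321. -575.  272.] w2 [ 264. -472.  164.]
40 [-1.01  0.8   0.12 -1.36 -1.57 -2.45] maxd 3.62 w [ 392. -619.  285.] w2 [ 311. -553.  164.]
60 [-0.93  0.9   0.34 -1.2  -1.82 -2.51] maxd 3.68 w [ 476. -643.  291.] w2 [ 383. -613.  164.]
80 [-0.85  0.99  0.55 -1.08 -2.08 -2.52] maxd 3.69 w [ 566. -641.  292.] w2 [ 471. -645.  164.]
100 [-0.75  1.08  0.74 -0.96 -2.33 -2.48] maxd 3.65 w [ 658. -608.  288.] w2 [ 564. -646.  164.]
120 [-0.63  1.15  0.86 -0.77 -2.52 -2.32] maxd 3.49 w [ 745. -539.  270.] w2 [ 652. -614.  164.]
140 [-0.49  1.19  0.84 -0.39 -2.58 -1.95] maxd 3.11 w [ 812. -433.  221.] w2 [ 724. -553.  164.]
160 [-0.37  1.18  0.65  0.04 -2.44 -1.54] maxd 2.71 w [ 826. -323.  159.] w2 [ 771. -472.  164.]
```

```bash
cat >> kin.py <<'E'
def path(W,j,step=20,v=True):
    # W list of (X,R); continuous ik; report per row joint change for 1/8 s rows at 60mm/10deg
    out=[];bad=0
    for (X0,R0),(X1,R1) in zip(W[:-1],W[1:]):
        rv=R.from_matrix(R0.T@R1).as_rotvec();n=int(np.ceil(max(np.linalg.norm(X1-X0)/10,np.degrees(np.linalg.norm(rv))/1.7,1)))
        for i in range(1,n+1):
            t=i/n;jn,e=ik(X0+t*(X1-X0),R0@R.from_rotvec(t*rv).as_matrix(),j);out.append((np.abs(jn-j).max(),e));j=jn;bad=max(bad,e)
        if v:print(" at",X1.round(0),j.round(2),"err",round(bad,4),"maxstep",round(max(o[0] for o in out),3))
    return j,bad,max(o[0] for o in out)
E
python3 - <<'E'
from kin import *
s=arm.read_state();x=s["position"];R0=R.from_quat(s["ee_rot"]).as_matrix();j=s["joints"]
print(ik(x,R0,j))
for deg in(0,20,40,60):
  for via in([450,-150,400],[480,-100,350],[400,-250,400],[600,-200,420]):
    Xf,Rf=tgt(np.radians(deg),[517.5,-380,12]);Xh=Xf+[0,0,130];
    rv=R.from_matrix(R0.T@Rf).as_rotvec()
    Rm=R0@R.from_rotvec(rv*.5).as_matrix()
    up=x+np.array([0,0,120.])
    print(deg,via,path([(x,R0),(up,R0),(np.array(via,float),Rm),(Xh,Rf),(Xf,Rf)],j,v=False))
E
```

```text
(array([ 0.40578291,  0.30421168, -0.22635375,  0.08021555, -0.88253501,
        1.16892059]), np.float64(1.8561365527569867e-13))
0 [450, -150, 400] (array([-0.80590102,  0.40054202, -0.13294876, -1.28090404, -0.70471679,
        3.1       ]), np.float64(1.241671714485536), np.float64(0.12218684826754744))
0 [480, -100, 350] (array([-0.80590102,  0.40054202, -0.13294876, -1.28090405, -0.7047168 ,
        3.1       ]), np.float64(1.2416717095698926), np.float64(0.23322832485032308))
0 [400, -250, 400] (array([-0.80590103,  0.40054202, -0.13294876, -1.28090405, -0.7047168 ,
        3.1       ]), np.float64(1.2416717055974007), np.float64(0.07286829506667747))
0 [600, -200, 420] (array([-0.80590103,  0.40054202, -0.13294876, -1.28090405, -0.70471681,
        3.1       ]), np.float64(1.2416717015151049), np.float64(0.10799447553925345))
20 [450, -150, 400] (array([-0.87450868,  0.54243212,  0.06738842, -1.19210961, -1.13024066,
        3.1       ]), np.float64(1.0769755499890765), np.float64(0.08285677645762002))
20 [480, -100, 350] (array([-0.87450869,  0.54243212,  0.06738842, -1.1921
[... 1200 characters left out ...]
] (array([-0.90231338,  0.99914838,  0.72992512, -1.25951526, -2.04582581,
        3.1       ]), np.float64(1.184885145495464), np.float64(0.06430743734191902))
60 [480, -100, 350] (array([-0.90231338,  0.99914839,  0.72992514, -1.25951527, -2.04582583,
        3.1       ]), np.float64(1.1848851204295066), np.float64(0.07080158782415324))
60 [400, -250, 400] (array([-0.90231338,  0.99914839,  0.72992513, -1.25951526, -2.04582582,
        3.1       ]), np.float64(1.1848851441531534), np.float64(0.0542534390642464))
60 [600, -200, 420] (array([-0.90231338,  0.99914837,  0.72992511, -1.25951526, -2.04582581,
        3.1       ]), np.float64(1.1848851604368666), np.float64(0.055643102354723695))
```

Run:
```python
from kin import *
d=np.load("pics/scene0.npy");C=cloud("scene",d,(0,0,640,480))
for n,(u,v) in dict(drytop=(260,265),purp1=(215,240),purp2=(328,242),bowl=(130,430),tray=(50,410),blackjar=(273,405),pot=(565,140)).items():print(n,C[v,u].round(0))
s=arm.read_state();x=s["position"];R0=R.from_quat(s["ee_rot"]).as_matrix();j=s["joints"]
ju,_=ik(x+[0,0,150],R0,j);print("ju",ju.round(2))
rng=np.random.default_rng(1)
for deg in range(-120,181,20):
  X,Rt=tgt(np.radians(deg),[517.5,-380,12+150])
  S=[]
  for k in range(15):
    q,e=ik(X,Rt,rng.uniform(LO,HI))
    if e<1e-3 and not any(np.allclose(q,t,atol=.02) for t in S):S.append(q)
  for q in S:
    zb=[];zt=[];zw=[];mx=[]
    for t in np.linspace(0,1,41):
      jj=ju+t*(q-ju);P,Q=fk(jj,PK);zb.append(min((P+Q@MT)[2],(P+Q@BT)[2]));e,w,w2=links(jj);zw.append(min(w[2],w2[2]));zt.append(P[2]);mx.append(np.hypot(*P[:2]))
    print(deg,q.round(2),"minz bottle",int(min(zb)),"wrist",int(min(zw)),"tcp",int(min(zt)),"rad",int(min(mx)),int(max(mx)),"maxd",np.abs(q-ju).max().round(2))
```

```text
drytop [ 454. -160.  119.]
purp1 [ 312. -253.   58.]
purp2 [379.  11.  60.]
bowl [ 723. -456.   43.]
tray [ 628. -627.   -3.]
blackjar [ 763. -184.  119.]
pot [273. 652. 167.]
ju [ 0.41  0.22  0.04  0.07 -1.23  1.2 ]
-120 [-0.12  0.64 -0.43  1.14 -1.61 -1.12] minz bottle 161 wrist 244 tcp 264 rad 598 645 maxd 2.32
-100 [-0.19  0.51 -0.7   1.52 -1.41 -1.21] minz bottle 161 wrist 257 tcp 264 rad 602 653 maxd 2.41
-40 [-0.99  0.3  -0.7  -2.75 -0.86 -1.79] minz bottle 162 wrist 303 tcp 201 rad 517 666 maxd 2.98
-20 [-1.05  0.3  -0.45 -2.13 -0.84 -2.26] minz bottle 160 wrist 314 tcp 209 rad 544 665 maxd 3.45
0 [-1.05  0.37 -0.26 -1.74 -1.06 -2.52] minz bottle 157 wrist 314 tcp 211 rad 552 661 maxd 3.72
20 [-1.04  0.47 -0.06 -1.51 -1.34 -2.64] minz bottle 155 wrist 314 tcp 214 rad 558 655 maxd 3.84
40 [-1.01  0.59  0.16 -1.36 -1.62 -2.7 ] minz bottle 156 wrist 314 tcp 221 rad 567 647 maxd 3.9
60 [-0.95  0.71  0.39 -1.27 -1.91 -2.74] minz bottle 158 wrist 314 tcp 232 rad 578 639 maxd 3.94
80 [-0.87  0.82  0.62 -1.21 -2.2  -2.76] minz bottle 161 wrist 314 tcp 247 rad 588 631 maxd 3.96
100 [-0.78  0.92  0.82 -1.17 -2.47 -2.76] minz bottle 161 wrist 314 tcp 262 rad 592 624 maxd 3.96
120 [-0.67  1.    0.97 -1.08 -2.72 -2.69] minz bottle 161 wrist 314 tcp 264 rad 591 619 maxd 3.88
140 [-0.51  1.05  0.97 -0.65 -2.84 -2.23] minz bottle 162 wrist 314 tcp 264 rad 586 617 maxd 3.43
160 [-0.37  1.04  0.71  0.05 -2.64 -1.53] minz bottle 162 wrist 306 tcp 264 rad 595 619 maxd 2.73
180 [-0.28  0.98  0.43  0.41 -2.38 -1.22] minz bottle 162 wrist 259 tcp 264 rad 603 622 maxd 2.42
```

```bash
cat > plan.py <<'E'
from kin import *
import sys
# joint path from cur to q ; print rows in tool frame of pose cur
def rows(j0,q,n,R0=None,X0=None):
    P0,Q0=fk(j0,PK)
    for i in range(1,n+1):
        P,Q=fk(j0+i/n*(q-j0),PK)
        print((Q0.T@(P-P0)/10).round(1).tolist(),np.degrees(R.from_matrix(Q0.T@Q).as_rotvec()).round(0).tolist(),"| mouth",(P+Q@MT).round(0).tolist(),"bot",(P+Q@BT).round(0).tolist())
E
python3 - <<'E'
from plan import *
s=arm.read_state();x=s["position"];R0=R.from_quat(s["ee_rot"]).as_matrix();j=s["joints"]
ju,_=ik(x+[0,0,150],R0,j)
X,Rt=tgt(np.radians(20),[517.5,-380,212]);q,e=ik(X,Rt,[-1.04,.4,-.06,-1.5,-1.3,-2.6]);print(q.round(3),e)
np.save("q.npy",q)
print("up");rows(j,ju,3)
print("go, 26 rows total");rows(ju,q,28)
E
```

```text
[-1.037  0.4   -0.019 -1.491 -1.337 -2.753] 6.419971095831894e-15
up
[-0.1, -1.3, -4.7] [0.0, 0.0, 0.0] | mouth [509.0, 64.0, 241.0] bot [679.0, 74.0, 301.0]
[-0.1, -2.2, -9.6] [0.0, 0.0, 0.0] | mouth [509.0, 64.0, 291.0] bot [679.0, 74.0, 351.0]
[0.1, -2.6, -14.8] [0.0, 0.0, -0.0] | mouth [504.0, 62.0, 343.0] bot [674.0, 72.0, 402.0]
go, 26 rows total
[1.8, 0.8, 1.3] [-2.0, -2.0, 12.0] | mouth [500.0, 66.0, 332.0] bot [670.0, 38.0, 385.0]
[3.4, 1.6, 2.5] [-4.0, -4.0, 24.0] | mouth [500.0, 70.0, 325.0] bot [662.0, 5.0, 368.0]
[5.0, 2.4, 3.6] [-6.0, -5.0, 36.0] | mouth [504.0, 74.0, 319.0] bot [651.0, -26.0, 351.0]
[6.4, 3.3, 4.7] [-8.0, -7.0, 48.0] | mouth [512.0, 75.0, 315.0] bot [637.0, -53.0, 334.0]
[7.7, 4.0, 5.6] [-11.0, -8.0, 60.0] | mouth [523.0, 74.0, 313.0] bot [620.0, -77.0, 318.0]
[9.0, 4.8, 6.4] [-14.0, -10.0, 72.0] | mouth [537.0, 70.0, 312.0] bot [602.0, -98.0, 302.0]
[10.2, 5.5, 7.2] [-17.0, -11.0, 84.0] | mouth [553.0, 62.0, 311.0] bot [583.0, -114.0, 288.0]
[11.3, 6.1, 7.8] [-20.0, -12.0, 96.0] | mouth [570.0, 49.0, 310.0] bot [563.0, -127.0, 275.0]
[12.4, 6.6, 8.4] 
[... 1191 characters left out ...]
 224.0] bot [501.0, -177.0, 306.0]
[29.5, 8.0, 7.6] [61.0, 2.0, -82.0] | mouth [591.0, -317.0, 215.0] bot [509.0, -196.0, 320.0]
[31.5, 8.0, 6.9] [63.0, -0.0, -70.0] | mouth [577.0, -332.0, 208.0] bot [516.0, -218.0, 334.0]
[33.7, 8.1, 6.2] [64.0, -3.0, -58.0] | mouth [563.0, -344.0, 203.0] bot [522.0, -245.0, 347.0]
[36.0, 8.3, 5.4] [65.0, -5.0, -47.0] | mouth [550.0, -355.0, 201.0] bot [525.0, -274.0, 360.0]
[38.4, 8.6, 4.5] [67.0, -8.0, -35.0] | mouth [538.0, -364.0, 202.0] bot [526.0, -307.0, 372.0]
[40.9, 9.0, 3.5] [68.0, -10.0, -24.0] | mouth [527.0, -372.0, 205.0] bot [523.0, -343.0, 383.0]
[43.6, 9.6, 2.4] [70.0, -13.0, -13.0] | mouth [517.0, -380.0, 212.0] bot [517.0, -380.0, 392.0]
```

Call:
move_arm --pt "0 -1.3 -4.7 0 0 0 255" --pt "0 -2.2 -9.6 0 0 0 255" --pt "0 -2.6 -14.8 0 0 0 255" --pt "0 -2.6 -14.8 0 0 0 255"

```text
clock: 6.2
position: [611.8, 69.6, 360.2]
ee_rot: [0.722, -0.686, 0.063, -0.066]
contact_force: [0.5, -0.6, -3.9]
gripper_width: 58.3
```

Run:
```python
from plan import *
s=log();print(s["clock"],s["position"].round(1),s["joints"].round(3),s["gripper_width"])
j=s["joints"];q=np.load("q.npy");rows(j,j+(q-j)*12/34,12)
```

```text
6.2 [611.8  69.6 360.2] [ 0.407  0.216  0.049  0.068 -1.233  1.197] 58.3458811158977
[1.5, 0.7, 1.1] [-2.0, -2.0, 10.0] | mouth [503.0, 66.0, 339.0] bot [673.0, 45.0, 395.0]
[2.9, 1.4, 2.1] [-3.0, -3.0, 20.0] | mouth [502.0, 70.0, 332.0] bot [667.0, 17.0, 381.0]
[4.2, 2.0, 3.1] [-5.0, -5.0, 30.0] | mouth [504.0, 73.0, 326.0] bot [659.0, -9.0, 366.0]
[5.5, 2.7, 4.0] [-7.0, -6.0, 40.0] | mouth [508.0, 75.0, 322.0] bot [649.0, -33.0, 352.0]
[6.6, 3.4, 4.9] [-9.0, -7.0, 50.0] | mouth [515.0, 76.0, 319.0] bot [637.0, -55.0, 338.0]
[7.7, 4.1, 5.6] [-11.0, -8.0, 59.0] | mouth [525.0, 75.0, 317.0] bot [624.0, -75.0, 324.0]
[8.8, 4.7, 6.3] [-13.0, -9.0, 69.0] | mouth [536.0, 71.0, 316.0] bot [609.0, -93.0, 311.0]
[9.8, 5.3, 7.0] [-15.0, -10.0, 79.0] | mouth [548.0, 66.0, 315.0] bot [593.0, -108.0, 298.0]
[10.8, 5.9, 7.6] [-18.0, -11.0, 89.0] | mouth [562.0, 57.0, 315.0] bot [577.0, -120.0, 287.0]
[11.7, 6.4, 8.1] [-21.0, -12.0, 99.0] | mouth [576.0, 46.0, 314.0] bot [561.0, -129.0, 276.0]
[12.6, 6.8, 8.6] [-24.0, -13.0, 108.0] | mouth [590.0, 32.0, 313.0] bot [546.0, -137.0, 267.0]
[13.5, 7.3, 9.0] [-27.0, -14.0, 118.0] | mouth [604.0, 15.0, 312.0] bot [531.0, -141.0, 260.0]
```

Call:
move_arm --pt "1.5 0.7 1.1 -2 -2 10 255" --pt "2.9 1.4 2.1 -3 -3 20 255" --pt "4.2 2 3.1 -5 -5 30 255" --pt "5.5 2.7 4 -7 -6 40 255" --pt "6.6 3.4 4.9 -9 -7 50 255" --pt "7.7 4.1 5.6 -11 -8 59 255" --pt "8.8 4.7 6.3 -13 -9 69 255" --pt "9.8 5.3 7 -15 -10 79 255" --pt "10.8 5.9 7.6 -18 -11 89 255" --pt "11.7 6.4 8.1 -21 -12 99 255" --pt "12.6 6.8 8.6 -24 -13 108 255" --pt "13.5 7.3 9 -27 -14 118 255" --pt "13.5 7.3 9 -27 -14 118 255"

```text
clock: 7.82
position: [559.4, -69.6, 251.7]
ee_rot: [0.213, 0.95, 0.228, 0.008]
contact_force: [0.6, -0.4, -3.3]
gripper_width: 58.5
```

Run:
```python
from plan import *
s=log();print(s["clock"],s["position"].round(1),s["joints"].round(3),s["gripper_width"]);print(fk(s["joints"],PK)[0])
j=s["joints"];q=np.load("q.npy");rows(j,j+(q-j)*11/22,11)
```

```text
7.825 [559.4 -69.6 251.7] [-0.104  0.282  0.009 -0.48  -1.259 -0.196] 58.47507500128128
[559.45749918 -69.3776496  251.75005322]
[-0.2, -0.9, -0.1] [-3.0, 0.0, 10.0] | mouth [613.0, -6.0, 302.0] bot [513.0, -146.0, 247.0]
[-0.4, -1.8, -0.2] [-5.0, 0.0, 20.0] | mouth [624.0, -28.0, 300.0] bot [501.0, -146.0, 243.0]
[-0.6, -2.7, -0.4] [-8.0, 1.0, 29.0] | mouth [634.0, -51.0, 296.0] bot [491.0, -146.0, 241.0]
[-0.9, -3.5, -0.6] [-11.0, 1.0, 39.0] | mouth [641.0, -76.0, 292.0] bot [483.0, -145.0, 240.0]
[-1.2, -4.3, -0.9] [-13.0, 2.0, 48.0] | mouth [646.0, -102.0, 287.0] bot [477.0, -143.0, 241.0]
[-1.6, -5.1, -1.3] [-16.0, 4.0, 58.0] | mouth [649.0, -128.0, 281.0] bot [474.0, -142.0, 244.0]
[-2.0, -5.8, -1.8] [-19.0, 5.0, 67.0] | mouth [650.0, -155.0, 274.0] bot [472.0, -141.0, 248.0]
[-2.4, -6.6, -2.3] [-22.0, 7.0, 76.0] | mouth [648.0, -181.0, 267.0] bot [473.0, -141.0, 253.0]
[-2.9, -7.4, -2.9] [-26.0, 9.0, 85.0] | mouth [643.0, -206.0, 259.0] bot [475.0, -143.0, 261.0]
[-3.4, -8.2, -3.6] [-29.0, 12.0, 94.0] | mouth [637.0, -230.0, 250.0] bot [479.0, -146.0, 269.0]
[-4.0, -9.0, -4.4] [-32.0, 15.0, 103.0] | mouth [629.0, -252.0, 242.0] bot [484.0, -152.0, 278.0]
```

Call:
move_arm --pt "-0.2 -0.9 -0.1 -3 0 10 255" --pt "-0.4 -1.8 -0.2 -5 0 20 255" --pt "-0.6 -2.7 -0.4 -8 1 29 255" --pt "-0.9 -3.5 -0.6 -11 1 39 255" --pt "-1.2 -4.3 -0.9 -13 2 48 255" --pt "-1.6 -5.1 -1.3 -16 4 58 255" --pt "-2 -5.8 -1.8 -19 5 67 255" --pt "-2.4 -6.6 -2.3 -22 7 76 255" --pt "-2.9 -7.4 -2.9 -26 9 85 255" --pt "-3.4 -8.2 -3.6 -29 12 94 255" --pt "-4 -9 -4.4 -32 15 103 255" --pt "-4 -9 -4.4 -32 15 103 255"

```text
clock: 9.32
position: [555.7, -176.8, 250.0]
ee_rot: [0.826, 0.336, 0.391, -0.225]
contact_force: [0.2, 0.9, -3.3]
gripper_width: 58.7
```

Run:
```python
from plan import *
s=log();print(s["clock"],s["position"].round(1),s["joints"].round(3),s["gripper_width"]);print(fk(s["joints"],PK)[0])
j=s["joints"];q=np.load("q.npy");rows(j,q,12)
```

```text
9.325 [ 555.7 -176.8  250. ] [-0.569  0.34  -0.002 -0.984 -1.298 -1.478] 58.66964937345406
[ 555.93151102 -176.7301721   250.21081399]
[-0.2, 0.8, -0.9] [-2.0, 3.0, 8.0] | mouth [622.0, -270.0, 236.0] bot [491.0, -159.0, 289.0]
[-0.4, 1.7, -1.9] [-3.0, 5.0, 17.0] | mouth [612.0, -287.0, 228.0] bot [497.0, -169.0, 299.0]
[-0.5, 2.6, -3.0] [-4.0, 8.0, 25.0] | mouth [602.0, -303.0, 221.0] bot [503.0, -180.0, 309.0]
[-0.7, 3.5, -4.1] [-5.0, 12.0, 33.0] | mouth [591.0, -316.0, 215.0] bot [509.0, -195.0, 319.0]
[-0.9, 4.5, -5.4] [-5.0, 15.0, 41.0] | mouth [580.0, -328.0, 209.0] bot [514.0, -211.0, 329.0]
[-1.1, 5.4, -6.7] [-5.0, 19.0, 48.0] | mouth [570.0, -338.0, 205.0] bot [519.0, -230.0, 340.0]
[-1.3, 6.4, -8.2] [-5.0, 23.0, 56.0] | mouth [559.0, -347.0, 202.0] bot [523.0, -251.0, 350.0]
[-1.6, 7.4, -9.7] [-5.0, 27.0, 64.0] | mouth [550.0, -355.0, 201.0] bot [525.0, -274.0, 360.0]
[-1.9, 8.4, -11.4] [-4.0, 31.0, 71.0] | mouth [541.0, -362.0, 201.0] bot [526.0, -298.0, 369.0]
[-2.2, 9.4, -13.1] [-3.0, 35.0, 78.0] | mouth [532.0, -368.0, 203.0] bot [525.0, -324.0, 377.0]
[-2.5, 10.3, -15.0] [-2.0, 40.0, 85.0] | mouth [525.0, -374.0, 206.0] bot [522.0, -352.0, 385.0]
[-3.0, 11.2, -17.0] [0.0, 44.0, 91.0] | mouth [517.0, -380.0, 212.0] bot [517.0, -380.0, 392.0]
```

Call:
move_arm --pt "-0.2 0.8 -0.9 -2 3 8 255" --pt "-0.4 1.7 -1.9 -3 5 17 255" --pt "-0.5 2.6 -3 -4 8 25 255" --pt "-0.7 3.5 -4.1 -5 12 33 255" --pt "-0.9 4.5 -5.4 -5 15 41 255" --pt "-1.1 5.4 -6.7 -5 19 48 255" --pt "-1.3 6.4 -8.2 -5 23 56 255" --pt "-1.6 7.4 -9.7 -5 27 64 255" --pt "-1.9 8.4 -11.4 -4 31 71 255" --pt "-2.2 9.4 -13.1 -3 35 78 255" --pt "-2.5 10.3 -15 -2 40 85 255" --pt "-3 11.2 -17 0 44 91 255" --pt "-3 11.2 -17 0 44 91 255" --pt "-3 11.2 -17 0 44 91 255"

```text
clock: 11.08
position: [540.3, -370.0, 315.3]
ee_rot: [0.628, -0.435, 0.37, -0.528]
contact_force: [-0.2, 0.0, -2.7]
gripper_width: 58.6
```

```bash
cat >> kin.py <<'E'
def resv(q,Q):
    # q: mouth x,y,z, tilt ax,ay ; bottle pointing down
    a=np.array([q[3],q[4],-1.]);a/=np.linalg.norm(a)
    v=Q-q[:3];s=v@a+180;r=np.linalg.norm(v-np.outer(v@a,a),axis=1);e=r-prof(s)
    e=np.where(s>180,np.hypot(e,s-180),e);return np.where(s<0,np.hypot(np.maximum(r-30,0),s),e)
def look(tag,pred):
    o={}
    for n in("scene","side"):
        p,d=arm.get_image(n);cv2.imwrite(f"pics/{n}_{tag}.png",p)
        C=cloud(n,d,(0,0,640,480));h=cv2.cvtColor(p,cv2.COLOR_BGR2HSV)
        m=(h[...,0]<16)&(h[...,1]>(120 if n=="side" else 165))&(d>0)
        c=C-pred;m&=(np.hypot(c[...,0],c[...,1])<70)&(c[...,2]>-30)&(c[...,2]<220)
        Q=C[m];f=least_squares(resv,[*pred,0,0],args=(Q,),loss="soft_l1",f_scale=3,x_scale=[1,1,1,.02,.02])
        print(n,len(Q),"mouth",f.x[:3].round(1),"tilt deg",np.degrees(f.x[3:]).round(1),"med",np.median(abs(resv(f.x,Q))).round(2));o[n]=f.x
    return o
E
python3 - <<'E'
from kin import *
s=log();Rt=R.from_quat(s["ee_rot"]).as_matrix();x=s["position"]
print(s["clock"],x.round(1),s["joints"].round(3),s["gripper_width"],s["contact_force"],s["wrist_torque"])
print(Rt.round(3),"pred mouth",x+Rt@MT,"axis",Rt@AT)
look("h",x+Rt@MT)
p,d=arm.get_image("wrist");cv2.imwrite("pics/w_h.png",p)
E
python3 -c "
import cv2
a=cv2.imread('pics/scene_h.png')[220:400,80:280];b=cv2.imread('pics/side_h.png')[230:430,300:500]
import numpy as np
cv2.imwrite('pics/h.png',np.hstack([cv2.resize(a,(400,360)),cv2.resize(b,(400,400))[:360]]))"
```

```text
11.075 [ 540.3 -370.   315.3] [-1.034  0.399 -0.017 -1.487 -1.337 -2.747] 58.64775168111267 [-0.23554762  0.01092889 -2.6954687 ] [-1.01906477  2.66798588  0.01635432]
[[ 0.347 -0.156  0.925]
 [-0.938 -0.063  0.341]
 [ 0.005 -0.986 -0.168]] pred mouth [ 517.91211882 -379.81761361  212.45537795] axis [ 7.64715086e-04 -1.01508426e-02 -9.99948186e-01]
scene 2474 mouth [ 518.4 -377.7  209.1] tilt deg [ 0.6 -0.1] med 0.74
side 1836 mouth [ 515.  -380.4  212.7] tilt deg [-0.5 -1. ] med 1.17
```

View pics/h.png

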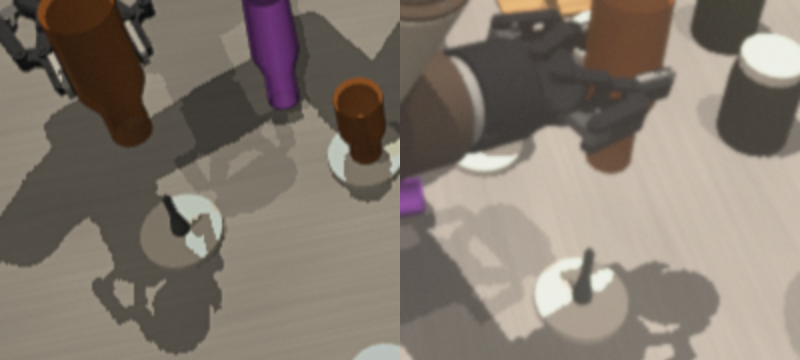

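View pics/scene_h.png

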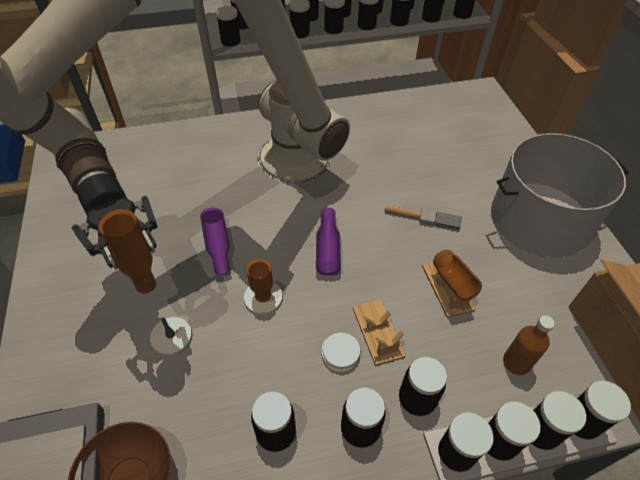

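Call:
move_arm --pt "0.1 0 0.1 0 0 0 255" --pt "0.1 3 0.6 0 0 0 255" --pt "0 6 1.1 0 0 0 255" --pt "0 9 1.6 0 0 0 255" --pt "0 11 1.9 0 0 0 255" --pt "0 11 1.9 0 0 0 255"

```text
clock: 11.98
position: [540.4, -370.9, 202.2]
ee_rot: [0.626, -0.438, 0.369, -0.529]
contact_force: [0.2, 0.5, -2.7]
gripper_width: 58.5
```

Run:
```python
from kin import *
s=log();Rt=R.from_quat(s["ee_rot"]).as_matrix();x=s["position"]
print(s["clock"],x.round(1),s["gripper_width"],s["contact_force"]);print("pred mouth",x+Rt@MT,"axis",Rt@AT)
look("h2",x+Rt@MT)
a=cv2.imread('pics/scene_h2.png')[240:370,110:240];b=cv2.imread('pics/side_h2.png')[270:420,320:470]
cv2.imwrite('pics/h2.png',np.hstack([cv2.resize(a,(400,400)),cv2.resize(b,(400,400))]))
```

```text
11.975 [ 540.4 -370.9  202.2] 58.48990445338435 [ 0.18025708  0.46644484 -2.66502747]
pred mouth [ 517.73868369 -380.0784333    99.32901055] axis [-0.00119602 -0.00453886 -0.99998898]
scene 1917 mouth [ 518.3 -378.4   97.5] tilt deg [0.5 0. ] med 0.95
side 1053 mouth [ 517.7 -380.1   99.3] tilt deg [-0.  0.] med 1.08
```

View pics/h2.png

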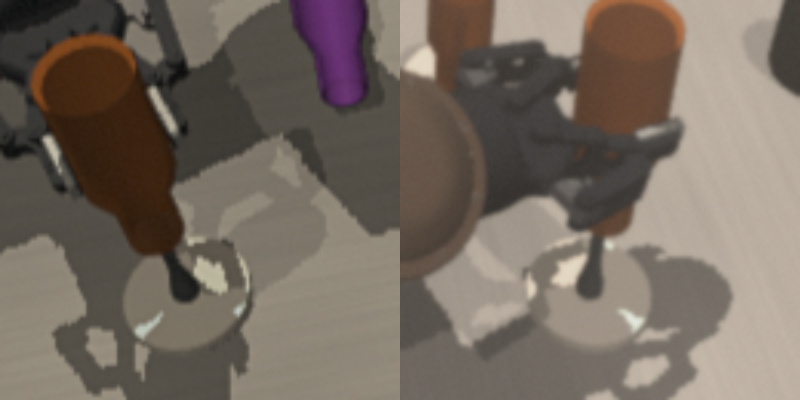

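Call:
move_arm --pt "0 2 0.35 0 0 0 255" --pt "0 4 0.7 0 0 0 255" --pt "0 6 1 0 0 0 255" --pt "0 7.2 1.25 0 0 0 255" --pt "0 7.8 1.35 0 0 0 255" --pt "0 7.8 1.35 0 0 0 255" --pt "0 7.8 1.35 0 0 0 255"

```text
clock: 12.95
position: [541.0, -371.5, 126.0]
ee_rot: [0.627, -0.436, 0.371, -0.529]
contact_force: [0.6, -0.2, -3.3]
gripper_width: 58.4
```

Run:
```python
from kin import *
s=log();Rt=R.from_quat(s["ee_rot"]).as_matrix();x=s["position"]
print(s["clock"],x.round(1),s["gripper_width"],s["contact_force"],s["wrist_torque"]);print("pred mouth",x+Rt@MT,"axis",Rt@AT)
look("h3",x+Rt@MT)
a=cv2.imread('pics/scene_h3.png')[240:370,110:240];b=cv2.imread('pics/side_h3.png')[290:420,330:460]
cv2.imwrite('pics/h3.png',np.hstack([cv2.resize(a,(400,400)),cv2.resize(b,(400,400))]))
```

```text
12.95 [ 541.  -371.5  126. ] 58.44587928719329 [ 0.57764678 -0.16101052 -3.26413395] [-0.95398266  2.61589006 -0.01884806]
pred mouth [ 518.74412001 -381.11758152   23.11512004] axis [ 0.00218262 -0.00893814 -0.99995767]
scene 1629 mouth [ 519.9 -380.7   22.6] tilt deg [ 0.9 -0.9] med 1.08
side 865 mouth [ 518.8 -381.1   23.1] tilt deg [-0.  -0.1] med 4.69
```

View pics/h3.png

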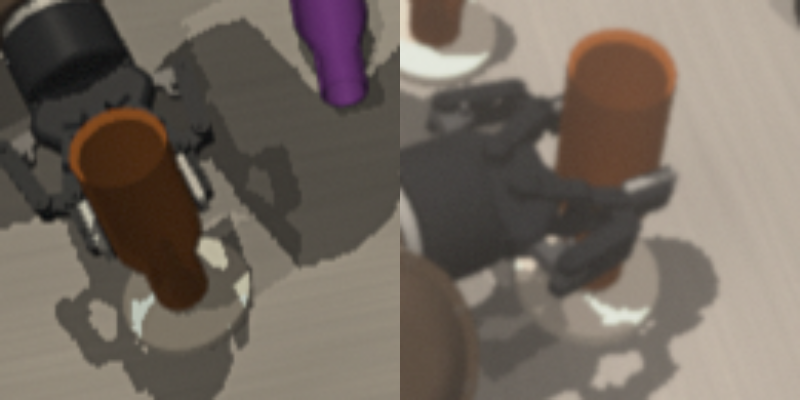

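Call:
move_arm --pt "-0.1 0.3 0 0 0 0 255" --pt "-0.1 0.6 0.05 0 0 0 255" --pt "-0.1 0.8 0.1 0 0 0 255" --pt "-0.1 0.9 0.1 0 0 0 255" --pt "-0.1 0.9 0.1 0 0 0 255"

```text
clock: 13.68
position: [540.3, -370.3, 118.1]
ee_rot: [0.626, -0.435, 0.371, -0.53]
contact_force: [-2.0, 0.7, 5.5]
gripper_width: 58.6
```

Call:
move_arm --pt "0 0.1 0 0 0 0 255" --pt "0 0.2 0 0 0 0 255" --pt "0 0.2 0 0 0 0 255"

```text
clock: 14.05
position: [540.4, -370.1, 118.1]
ee_rot: [0.626, -0.434, 0.372, -0.531]
contact_force: [-2.3, 1.4, 9.9]
gripper_width: 58.5
```

Run:
```python
from kin import *
s=log();Rt=R.from_quat(s["ee_rot"]).as_matrix();x=s["position"]
print(s["clock"],s["contact_force"],s["wrist_torque"]);print("pred mouth",x+Rt@MT,"axis",Rt@AT)
look("h4",x+Rt@MT)
a=cv2.imread('pics/scene_h4.png')[240:370,110:240];b=cv2.imread('pics/side_h4.png')[290:420,330:460]
cv2.imwrite('pics/h4.png',np.hstack([cv2.resize(a,(400,400)),cv2.resize(b,(400,400))]))
```

```text
14.05 [-2.30782734  1.3847795   9.88057421] [ 0.66480362 -0.28782634  0.56188352]
pred mouth [ 518.80670597 -379.56116396   14.98339181] axis [ 0.00902616 -0.00668478 -0.99993692]
scene 1587 mouth [ 517.9 -377.6   14. ] tilt deg [0.2 0. ] med 1.18
side 897 mouth [ 518.8 -379.6   15. ] tilt deg [-0. -0.] med 3.74
```

View pics/h4.png

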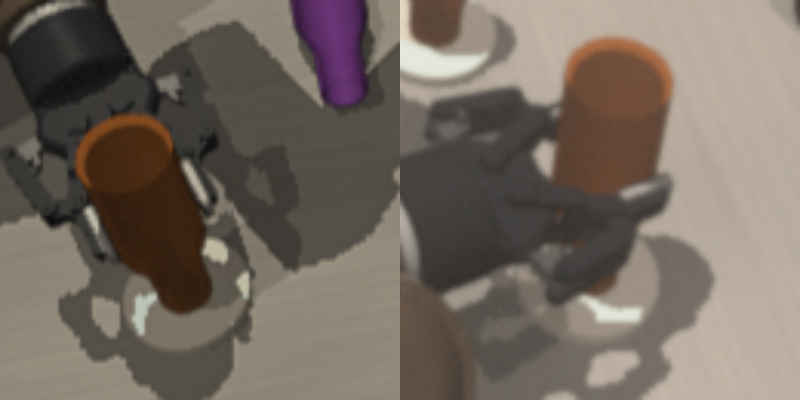

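Call:
move_arm --pt "0 -0.1 0 0 0 0 255" --pt "0 -0.1 0 0 0 0 80" --pt "0 -0.1 0 0 0 0 60" --pt "0 -0.1 0 0 0 0 30" --pt "0 -0.1 0 0 0 0 0" --pt "0 -0.1 0 0 0 0 0" --pt "0 -0.1 0 0 0 0 0"

```text
clock: 15.02
position: [539.8, -370.6, 114.9]
ee_rot: [0.627, -0.437, 0.37, -0.529]
contact_force: [0.1, 0.4, 0.5]
gripper_width: 85.2
```

Run:
```python
from kin import *
s=log();Rt=R.from_quat(s["ee_rot"]).as_matrix();x=s["position"]
print(s["clock"],s["contact_force"],s["gripper_width"],x,Rt.round(3))
o=look("h5",np.array([518,-379,12.]))
p,d=arm.get_image("wrist");cv2.imwrite("pics/w5.png",p)
a=cv2.imread('pics/scene_h5.png')[240:370,110:240];b=cv2.imread('pics/side_h5.png')[290:420,330:460]
cv2.imwrite('pics/h5.png',np.hstack([cv2.resize(a,(400,400)),cv2.resize(b,(400,400))]))
```

```text
15.025 [0.11692235 0.44079185 0.47869256] 85.16758463709628 [ 539.81581609 -370.57719499  114.94181572] [[ 0.345 -0.156  0.926]
 [-0.939 -0.06   0.34 ]
 [ 0.002 -0.986 -0.167]]
scene 1611 mouth [ 518. -379.   12.] tilt deg [0. 0.] med 0.89
side 967 mouth [ 518.  -379.    12.1] tilt deg [0.1 0.1] med 1.51
```

View pics/h5.png

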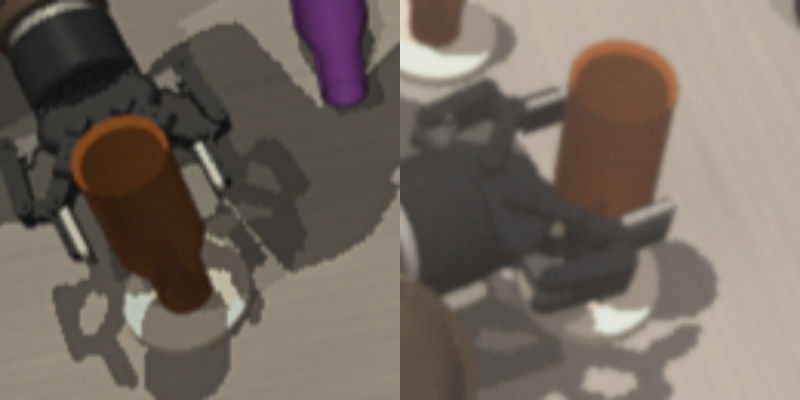

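View pics/w5.png

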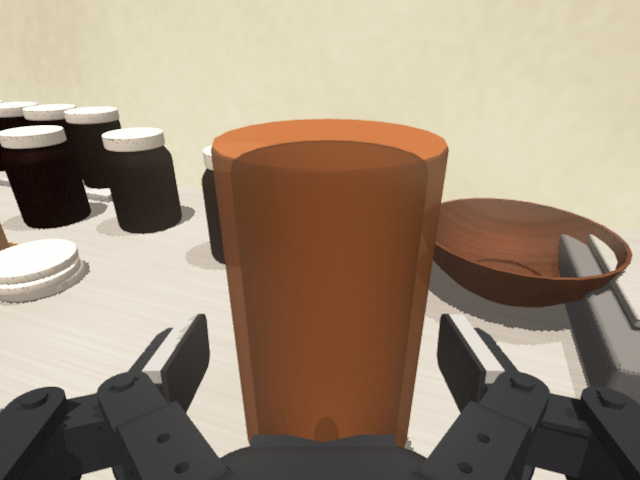

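Run:
```python
from kin import *
s=arm.read_state();Rt=R.from_quat(s["ee_rot"]).as_matrix();x=s["position"];j=s["joints"]
path([(x,Rt),(x-60*Rt[:,2],Rt),(x-120*Rt[:,2],Rt),(x-150*Rt[:,2],Rt)],j)
```

```text
at [ 484. -391.  125.] [-1.15  0.7  -0.12 -1.51 -1.4  -2.33] err 0.0 maxstep 0.013
 at [ 429. -411.  135.] [-1.24  0.68 -0.12 -1.44 -1.47 -2.34] err 0.0 maxstep 0.015
 at [ 401. -422.  140.] [-1.29  0.68 -0.12 -1.41 -1.5  -2.34] err 0.0 maxstep 0.015
```

Call:
move_arm --pt "0 0 -1 0 0 0 0" --pt "0 0 -2.5 0 0 0 0" --pt "0 0 -5 0 0 0 0" --pt "0 0 -8 0 0 0 0" --pt "0 0 -11 0 0 0 0" --pt "0 0 -14 0 0 0 0" --pt "0 0 -14 0 0 0 0" --pt "0 0 -14 0 0 0 0"

```text
clock: 16.18
position: [409.6, -418.6, 138.6]
ee_rot: [0.626, -0.437, 0.371, -0.529]
contact_force: [-0.1, -0.5, 0.7]
gripper_width: 85.5
```

Run:
```python
from kin import *
s=log();print(s["clock"],s["contact_force"],s["position"],s["joint_vel"].round(3))
o=look("h6",np.array([515,-377,14.]))
a=cv2.imread('pics/scene_h6.png');b=cv2.imread('pics/side_h6.png')
cv2.imwrite('pics/h6.png',np.vstack([np.hstack([cv2.resize(a[240:370,110:240],(300,300)),cv2.resize(b[270:420,330:480],(300,300))])]))
```

```text
16.175 [-0.11707221 -0.49260694  0.71405752] [ 409.55786223 -418.551105    138.6063604 ] [ 0.024  0.007 -0.001 -0.004  0.002  0.001]
scene 1530 mouth [ 515.6 -377.9   13.3] tilt deg [-1.1  0.7] med 1.31
side 350 mouth [ 515. -377.   14.] tilt deg [ 0. -0.] med 3.52
```

View pics/h6.png

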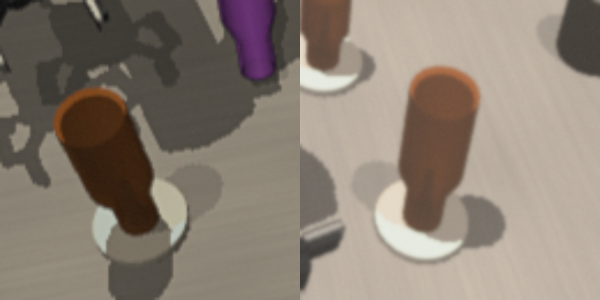

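View pics/side_h6.png

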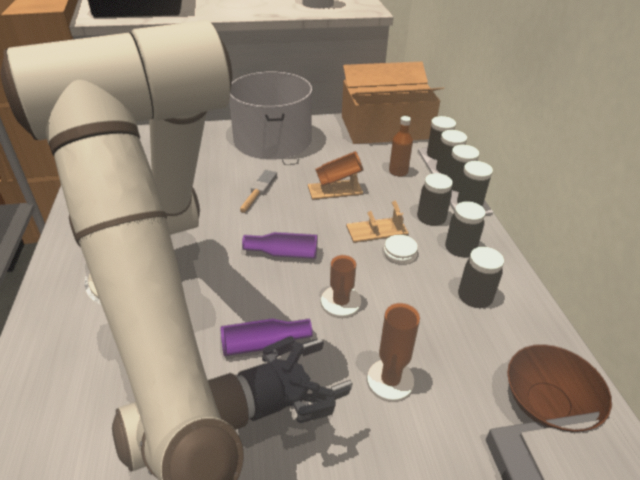

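Run:
```python
from kin import *
p,d=arm.get_image("scene");C=cloud("scene",d,(0,0,640,480))
m=(np.hypot(C[...,0]-518,C[...,1]+380)<45)&(C[...,2]>150);Q=C[m];T=Q[Q[:,2]>183]
print("top z",np.percentile(Q[:,2],[50,95,99]).round(0),"rim circle",cv2.minEnclosingCircle(T[:,:2].astype(np.float32)))
print("vs before drying/jar",[ (arm.tip_of(t,"scene")[:1]) for t in("drying","jar")])
print(arm.read_state()["contact_force"]);arm.job_done()
```

```text
top z [191. 194. 195.] rim circle ((519.3857421875, -380.0343933105469), 30.939428329467773)
vs before drying/jar [[{'uv': [260.0, 266.9], 'score': 0.72}], [{'uv': [473.9, 290.8], 'score': 0.62}]]
[ 0.35866985 -0.42783452 -0.91085284]
the job is handed in; nothing more can be done
```

The brown narrow-necked bottle now stands upside down on the free peg, with the pin inside its neck, and the job is handed in. I lifted it from its cradle by the body, turned it over in the air and lowered it over the pin. The arm stopped sinking with about 13 N of support from the foot, and only then did I open the gripper and back away about 14 cm. It took about 16 s of the 40 s allowed.

**Position:** the bottle's top is about 192 mm above the table, which is what 12 mm of foot plus 180 mm of bottle should give. Its rim is centred at (519, −380), within about 2 mm of the peg. It looks upright, and the contact force at hand-in was near zero.

**Not moved:** the jar and the drying bottle were found 3–5 pixels from where they were first detected, which is within the detector's usual error. The purple bottle near the gripper looks the same as before.

**Checks that disagreed:**
- Just before release, the estimated mouth height was 14–15 mm, against an expected 12 mm. I put that down to measurement error, since it had already passed the widening of the pin.
- The last full-shape fits were poor. The side camera's did not converge, and the scene camera suggested about 1° of tilt, so I relied on the top-rim measurement instead.

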